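# Stow the coffee tray and clamp the canister with a pumped ratchet clamp

### The job

By its upright grip, slide the little wooden tray with the coffee canister along the ledge (without lifting it off) into the stowage dock until it is fully home against the back stop. Then pump the clamp's yellow trigger, stroke after stroke, until the padded jaw has come up to the canister, and finish while still holding the trigger pressed so that the jaw grips the canister firmly, with about 10 N, without crushing it. Move the jaw only by its trigger, and leave the other things on the ledge alone.

Things in the scene. Friction and masses are not known exactly. Their poses are not given: they have to be found in the camera images.
- dock_seat (a point): Seat of the stowage dock (fixed): where tray_pan lies when the tray is fully home and central, 5 mm above the ledge. x = the way the tray slides in, level, away from the robot; y (to the robot's left) = the way the jaw closes; z up. In this frame, mm: slot 98 wide between rails 18 high, from x = -30 to the back stop (34 high, face at x = 46); left, a fence 80 high with a rubber pad, face at y = 44
- dock_mouth (a point): Middle of the dock's open end, on the ledge, 60 mm before dock_seat (-x), same axes. The flared walls, 18 mm high, stand 126 mm apart here and narrow to the 98 mm slot over 30 mm
- clamp_grip (a point): Centre of the top of the clamp's fixed blue grip (44 mm wide, 12 mm thick, top 128 mm above the ledge), at x = 0, y = -178 mm from dock_seat; the dock's axes. The blue clamp stands right of the slot along y = -305 to -80 mm: steel toothed bar 12 mm wide, tooth tops 63 mm above the ledge, and blue side plates 72 mm high (x within 22, y -240 to -160)
- tray_grip (a point): Wooden tray, loose, 0.25 kg: centre of the part to grip, 55 mm above the ledge, on an upright plate 12 mm thick (along the tray's y), 36 mm long (its x), top 75 mm above the ledge. The tray's x axis points from the grip to the pan: 92 x 92 mm, rim 4 mm thick and 13 mm high, its centre 85 mm ahead of the grip; a flat neck 44 mm wide joins them
- tray_pan (a point): Centre of the upper face of the tray's pan, 5 mm above the ledge; the tray's axes as for tray_grip. Fully home = at dock_seat
- canister_mid (a point): Square white plastic coffee canister with a brown band and a black clip-on lid, 74 x 74 mm (lid 75) and 92 mm high, standing loose in the tray's pan (top 97 mm above the ledge), about 0.32 kg; this point is its centre, half-way up; z up
- canister: The same canister (axes as canister_mid); the origin is the centre of its underside
- paddle_push (a point): Centre of the rear face (turned away from the dock) of the clamp's yellow trigger paddle, to be pushed along dock +y. The paddle is 44 mm wide, 50 mm high (80 to 130 mm above the ledge), 10 mm thick; the toothed bar runs under it and sticks out up to 80 mm behind it. Axes as the dock's. Closed fingers fit behind it; paddle and blue grip together (54 mm) may also be squeezed
- paddle: The yellow trigger paddle as a body (its origin is the dock's origin plus the trigger's travel)
- trigger (a joint): Travel of the trigger, m: 0 = sprung back, 0.030 = end of stroke (dock +y, towards the blue grip). Return spring 3 N at rest to 5 N at the end. Going forward its pawl drops behind a tooth (teeth 8 mm apart, so up to about 8 mm of a stroke is lost) and carries bar and jaw along; going back, the jaw stays, held by 3 N of friction. Unloaded pumping takes about 7 N
- jaw (a joint): Advance of the toothed bar with its jaw along dock +y, m: 0 to 0.1; the pad's face lies at dock y = jaw - plunger - 0.105
- bar: The toothed steel bar that carries the jaw (moves with joint jaw; not to be touched)
- pad_face (a point): Centre of the face of the jaw's black rubber pad (36 mm wide, 30 mm high, centre 50 mm above the ledge), which meets the canister's side; axes parallel to the dock's
- pad: The jaw's black rubber pad, sprung on the jaw
- plunger (a joint): How far the pad's spring is pressed in, m: 0 = free; 1 N of grip on the canister for each 1 mm, at most 24 mm. If the trigger is let go, the grip falls to 3 N or less
- mug: Clear glass mug, 80 mm across, 95 mm high; not to be disturbed
- jug: Stainless steel milk jug, 94 mm across, 105 mm high; not to be disturbed
- frother: Milk frother with a red press button on top, 100 mm across, 146 mm high; not to be disturbed
- spoon: Spoon on the green silicone spoon rest; not to be disturbed
- sugar: Glass sugar jar, 68 mm across, 100 mm high; not to be disturbed
There are look-alikes about, which are no part of the job. What is shaped like the part that bears tray_grip but pink or purple is not meant.

How it is judged:
On the way, in this order (a step that is already met when the one before it is completed fails the run):
1. the loaded tray is fully home in the dock (within 5 mm of the back stop, straight) (x of tray_pan in the frame of dock_seat above -0.005 m and angle between the x axis of tray_pan and the x axis of dock_seat, either way round below 0.1 rad), for 0.2 s.
2. the jaw's pad touches the canister (contact force between pad and canister above 1 N), for 0.1 s.
At the end, for the whole second after the job is handed in: the tray is within 6 mm of fully home and straight within 0.1 rad, the canister stands in it upright (tilt under 0.08 rad), the robot's fingers hold the trigger paddle pressed (over 4 N) and the pad presses the canister with 5 to 16 N, all through the last second (x of tray_pan in the frame of dock_seat above -0.006 m and angle between the x axis of tray_pan and the x axis of dock_seat, either way round below 0.1 rad and horizontal distance between tray_pan and canister_mid below 0.012 m and angle between canister's own z axis and vertical below 0.08 rad and contact force between pad and canister between 5 and 16 N and contact force between the fingers and paddle above 4 N); the arm keeps its last pose, push and grip.
It fails at once if the canister is crushed: the jaw presses it with more than 22 N (contact force between pad and canister above 22 N).
It fails at once if the canister tips over (angle between canister's own z axis and vertical above 0.35 rad).
It fails at once if the tray is lifted off the ledge by more than 20 mm (height (world z) of tray_pan above 0.025 m).
It fails at once if the fingers push the jaw itself (over 2 N on its bar or pad) in place of the trigger (contact force between the fingers and bar above 2 N or contact force between the fingers and pad above 2 N).
It fails at once if a bystander is moved by more than 30 mm (distance of any of mug, jug, frother, spoon, sugar from where it was at the start of the episode above 0.03 m).
It also fails if it takes over 61 s, if anything falls off the work surface, if the arm or the gripper's body presses on something with over 40 N, if the wrist force passes 120 N, or if a joint passes its speed limit or range.

### The arm

A 6-joint arm with a two-finger parallel gripper is mounted at the origin on the work surface. World frame = base frame: x ahead of the robot, y to its left, z up, the work surface at z = 0. Lengths are in m, angles in rad, forces in N, time in s.
With the tool pointing down it reaches from about 0.275 to 0.725 m from the base axis. Payload 5.6 kg.
Tool frame: the origin (TCP) lies where the fingers leave the gripper's body, on its centre line; the fingertips stand 73 mm ahead of it and the grasp point (between the pads) lies 54 mm ahead of it (r.tips_ahead is the distance from the TCP to the fingertips, in m); y points along the fingers, z is the direction in which the jaws open and shut, and the axes are right-handed (so a half turn about y gives the same grasp; the last joint's range is limited). The gripper opens to 85 mm and grips with 20 to 120 N. Pads are 22 mm wide; open, the fingers measure 114 mm over their backs; the gripper's body (76 mm by 85 mm) begins 54 mm behind the grasp point. The pads swing forward as they close: fully open they stand 13 mm farther back than shut.
Start: joints at [1.483, 0.255, 0.108, 0, -1.424, -0.285], TCP at [0.2, 0.512, 0.304] pointing down, gripper open.
Joint ranges: [-2.95, 2.95], [-1.21, 1.97], [-1.09, 1.5], [-2.87, 1.71], [-2.94, -0.07], [-3.05, 3.05]. Speed limits (rad/s): [2.57, 2.57, 3.14, 3.14, 3.14, 3.14].

### API

Orientations are given as a 3x3 rotation matrix whose columns are the frame's x, y, z axes.
In Python, from rig import r gives the robot as it stands. The module is installed in compiled form; this text tells all that it offers.
- The arm moves only by the tool move_arm, never from a script. Its argument "rows" is a list of rows, each a list of 3 entries, a list of its own where there are three numbers: the finger opening in cm, from 0 to 8.54, then the shift along the tool's x, y, z in cm, then the turn, a rotation vector about the tool's x, y, z in units of 5 degrees (1.0 is 5 degrees). In form: [[grip, [dx, dy, dz], [ax, ay, az]], ...]. A call has 1 to 5 rows; each row is the pose to reach, as a shift and turn from the pose commanded when the call began, along the tool's axes at that moment; what a row does not reach only later rows make up. A row lasts 1/10 s, in which the tool goes at most 50 mm and 8.59 degrees, less where a joint would pass 70% of its speed; a pose out of reach is approached as far as the arm can. A call with a gripper value outside its range is refused whole. The fingers move at their own pace and stop on an object; "force" is the grip in N (left out, the last holds). Time passes only in rows, so rows that repeat a pose let the fingers close. It gives the time, the measured TCP pose, the force and the opening at its end, in the units of the state.
- r.get_state(): the state, without advancing time (a new reading comes with each control period).
- r.read_camera(name): name is "scene" or "top" or "wrist"; returns a dict with "color" (384x512x3 uint8, blue, green, red), "mtx" (3x3 intrinsics, pixels), "k1" (the pictures are not rectified: a ray, as slopes to the right and down, at radius r is drawn at 1 + k1 r^2 times it, then the intrinsics apply), "eye" and "orientation" of the camera in the world. Camera axes: x right, y down, z forward; pixel columns grow to the right and rows downward; lengths in m; the calibration is good to about 2 mm. A picture is of the moment at which its call begins. There is no depth.
- r.job_done(): hands the job in, once; it reports no verdict.
Trained networks look in a picture, given as the dict that the camera call returned (one of the last four; its "shot" number tells which), for a name from the list of things; names that differ only in an ending like _2 or _b are one class to them, and where a whole thing is asked for, a point or a joint stands for the part that bears it (a point fixed in the world has none). Each returns a list of dicts, best first, with "confidence" (0 to 1); they miss things now and then, are a little off and sometimes report something else, mostly with a low value. They report only what shows in the picture. A call takes as long as a camera call. They do not tell look-alikes from the thing itself.
- r.spot_in(picture, name): "centre" ([column, row] in pixels, amid what is visible of it).
- r.masks_of(picture, name): "region" (384x512 bool, what is visible of it) and "centre" ([column, row] in pixels, amid what is visible of it).
- r.landmark_of(picture, name): "centre" ([column, row] in pixels: a listed point, or the origin of a listed thing).
The state is a dict: "t": time; "joint_pos": joint angles; "qd": joint speeds; "effort": joint torques, N m; "position": TCP position; "tool_rot": TCP orientation; "ft_force": force on the tool from outside, world axes, zero at the start; "moment": the same for the moment, N m; "opening": opening from 0.0 (shut) to 1.0 (fully open).
Only numpy, scipy, OpenCV 4.12 (cv2) and the standard library are available. Lean on these libraries where they do the work, as an engineer would, in place of code of your own. Each camera call takes 0.05 s, during which the arm holds its last target.

## Working session

There is one attempt and no reset: what is moved stays moved. The work goes in short steps, Python scripts to look and compute and a tool call to move; the robot and the scene stay as the last step left them, time stands still between calls to the robot, and variables do not carry over. Pictures are saved under pics/ and viewed, and the job is handed in when it is done.

Besides the shell and the picture viewer there is one more tool, called after "Request:" as name(argument=value, ...) on one line, values as JSON. move_arm: Moves the arm, as the interface text tells. Its arguments: {"type":"object","properties":{"rows":{"type":"array"},"force":{"type":"number"}},"required":["rows"]}

```bash
mkdir -p pics; cat > h.py <<'E'
from rig import r
import numpy as np, cv2
def ray(p,px):
    K=np.array(p["mtx"]);k1=p["k1"]
    d=cv2.undistortPoints(np.array([[px]],float),K,np.array([k1,0,0,0.]))[0,0]
    R=np.array(p["orientation"]);v=R@np.array([d[0],d[1],1]);return np.array(p["eye"]),v/np.linalg.norm(v)
def atz(p,px,z):
    e,v=ray(p,px);return e+v*(z-e[2])/v[2]
def tri(obs):
    A=np.zeros((3,3));b=np.zeros(3)
    for p,px in obs:
        e,v=ray(p,px);M=np.eye(3)-np.outer(v,v);A+=M;b+=M@e
    return np.linalg.solve(A,b)
def proj(p,X):
    R=np.array(p["orientation"]);c=R.T@(np.array(X)-np.array(p["eye"]))
    q,_=cv2.projectPoints(c.reshape(1,1,3),np.zeros(3),np.zeros(3),np.array(p["mtx"]),np.array([p["k1"],0,0,0.]));return q.ravel()
E
python3 - <<'E'
from h import *
np.set_printoptions(precision=4,suppress=True)
P={n:r.read_camera(n) for n in("scene","top")}
for n,p in P.items():
    cv2.imwrite(f"pics/{n}0.png",p["color"]);print(n,p["eye"])
obs={}
for k in["dock_seat","dock_mouth","clamp_grip","tray_grip","tray_pan","canister_mid","canister","paddle_push","pad_face"]:
    for n,p in P.items():
        L=r.landmark_of(p,k)
        print(k,n,[(np.round(l["centre"],1).tolist(),round(l["confidence"],2)) for l in L[:3]])
        if L: obs.setdefault(k,[]).append((p,L[0]["centre"]))
    if len(obs.get(k,[]))==2: print("   ->",tri(obs[k]))
s=r.get_state();print(s["position"],s["tool_rot"],s["t"],s["ft_force"])
E
```

```text
scene [1.1828 0.0551 0.894 ]
top [ 0.4265 -0.0202  1.2798]
dock_seat scene [([277.4, 219.1], 0.46)]
dock_seat top [([206.4, 154.0], 0.61)]
   -> [0.6219 0.093  0.1951]
dock_mouth scene []
dock_mouth top [([269.8, 152.5], 0.67), ([363.5, 211.8], 0.17)]
clamp_grip scene [([244.0, 238.9], 0.75)]
clamp_grip top [([253.4, 150.8], 0.67)]
   -> [ 0.6432 -0.0132  0.1277]
tray_grip scene [([204.0, 137.9], 0.71), ([273.6, 190.8], 0.68), ([336.6, 150.2], 0.63)]
tray_grip top [([237.5, 215.5], 0.83), ([256.1, 103.9], 0.83), ([308.6, 282.6], 0.64)]
   -> [ 0.4583 -0.0503  0.2893]
tray_pan scene [([200.7, 320.2], 0.9), ([352.9, 158.1], 0.81), ([276.4, 232.3], 0.71)]
tray_pan top [([157.3, 285.3], 0.92), ([236.0, 194.0], 0.85), ([280.6, 115.6], 0.73)]
   -> [0.5309 0.0778 0.158 ]
canister_mid scene [([278.9, 221.3], 0.63)]
canister_mid top [([236.7, 187.7], 0.9), ([149.4, 172.3], 0.47)]
   -> [0.5297 0.0528 0.0586]
canister scene [([273.8, 230.8], 0.84), ([276.4, 260.2], 0.51)]
canister top [([237.3, 193.3], 0.77)]
   -> [ 0.5155  0.0473 -0.0033]
paddle_push scene [([221.6, 238.6], 0.66)]
paddle_push top [([268.3, 154.1], 0.58)]
   -> [ 0.6369 -0.0644  0.112 ]
pad_face scene [([271.4, 229.8], 0.69), ([275.4, 259.3], 0.51)]
pad_face top [([234.2, 152.9], 0.49)]
   -> [0.6302 0.0472 0.1545]
[0.2003 0.5122 0.3039] [[-0.9313 -0.     -0.3642]
 [ 0.3642 -0.     -0.9313]
 [ 0.     -1.      0.    ]] 1.0 [ 0.9221 -0.2144  0.166 ]
```

```bash
python3 -c "
import cv2
for n in('scene','top'):
    i=cv2.imread(f'pics/{n}0.png');cv2.imwrite(f'pics/{n}0b.png',cv2.resize(i,(800,600),interpolation=3))"
```

```text
(no output)
```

View pics/scene0b.png

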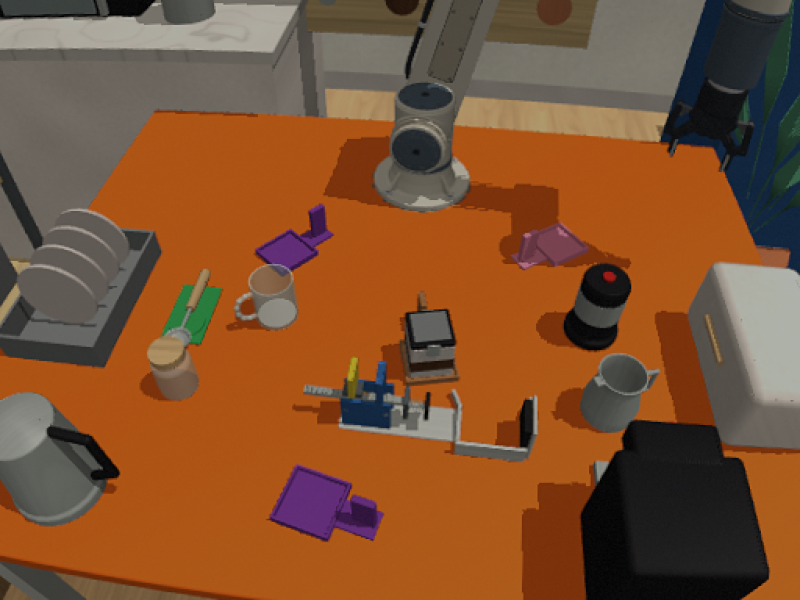

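View pics/top0b.png

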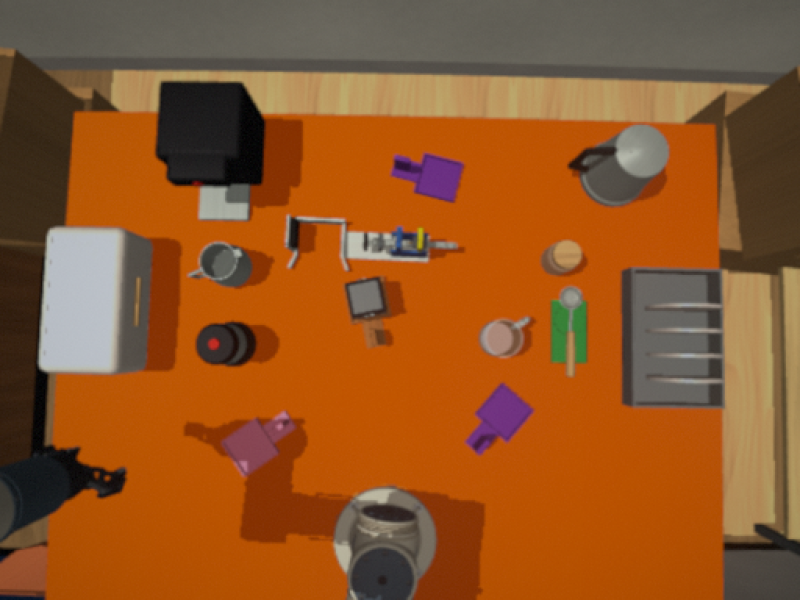

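```bash
python3 - <<'E'
from h import *
np.set_printoptions(precision=4,suppress=True)
P={n:r.read_camera(n) for n in("scene","top")}
s,t=P["scene"],P["top"]
print("grip",tri([(s,[273.6,190.8]),(t,[237.5,215.5])]),atz(s,[273.6,190.8],.055),atz(t,[237.5,215.5],.055))
print("pan",tri([(s,[276.4,232.3]),(t,[236,194])]),atz(s,[276.4,232.3],.005),atz(t,[236,194],.005))
print("can",atz(s,[278.9,221.3],.051),atz(t,[236.7,187.7],.051))
print("seat",atz(t,[206.4,154],.005),"mouth",atz(t,[269.8,152.5],0))
print("clampgrip",atz(s,[244,238.9],.128),atz(t,[253.4,150.8],.128))
print("paddle",atz(s,[221.6,238.6],.105),atz(t,[268.3,154.1],.105))
a=s["color"][170:300,190:360];b=t["color"][120:230,170:300]
cv2.imwrite("pics/sc1.png",cv2.resize(a,None,fx=4.6,fy=4.6,interpolation=3))
cv2.imwrite("pics/tc1.png",cv2.resize(b,None,fx=5.4,fy=5.4,interpolation=3))
E
```

```text
grip [0.4372 0.0394 0.0748] [0.4189 0.0415 0.055 ] [0.4376 0.0378 0.055 ]
pan [ 0.5134  0.0536 -0.0121] [0.5256 0.0589 0.005 ] [0.5126 0.0472 0.005 ]
can [0.5228 0.063  0.051 ] [0.5308 0.0429 0.051 ]
seat [0.6514 0.1547 0.005 ] mouth [ 0.6621 -0.0682  0.    ]
clampgrip [ 0.6436 -0.0152  0.128 ] [ 0.6429 -0.0112  0.128 ]
paddle [ 0.6325 -0.0707  0.105 ] [ 0.6374 -0.0595  0.105 ]
```

View pics/sc1.png

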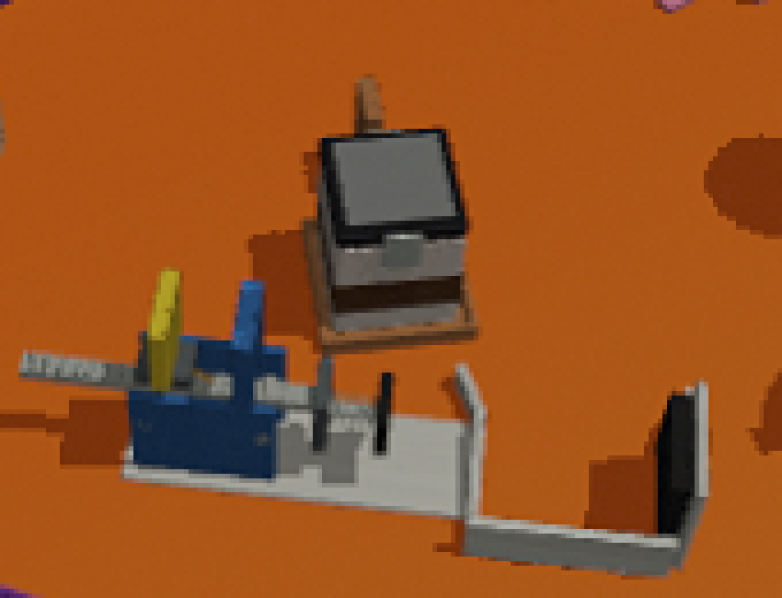

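View pics/tc1.png

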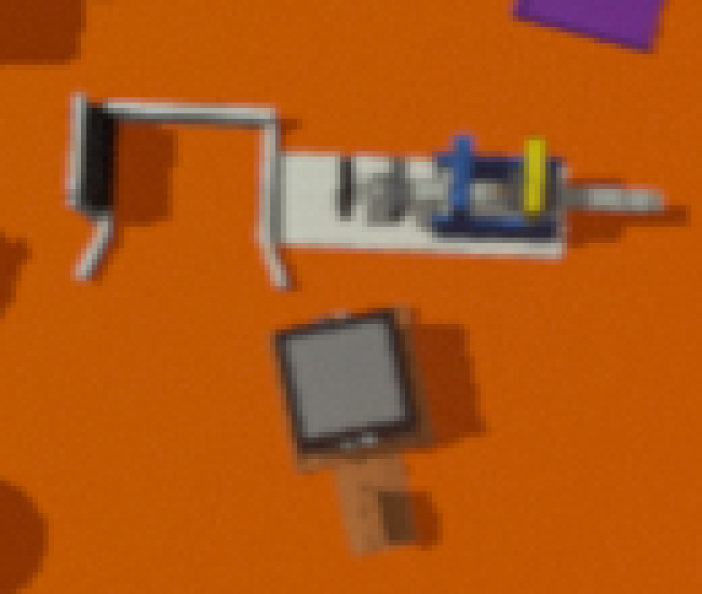

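```bash
cat > fit.py <<'E'
from h import *
from scipy.optimize import least_squares
def W(q,X):  # q=x,y,yaw ; X in mm heights
    c,s=np.cos(q[2]),np.sin(q[2]);X=np.array(X,float)/1000
    return np.array([q[0]+c*X[0]-s*X[1],q[1]+s*X[0]+c*X[1],X[2]])
def draw(img,p,q,lines,x0,y0,f,col):
    for L in lines:
        pts=[((proj(p,W(q,X))-[x0,y0]+.5)*f) for X in L]
        cv2.polylines(img,[np.int32(np.round(pts)).reshape(-1,1,2)],False,col,1)
def box(x0,x1,y0,y1,z0,z1):
    L=[]
    for z in(z0,z1): L.append([(x0,y0,z),(x1,y0,z),(x1,y1,z),(x0,y1,z),(x0,y0,z)])
    for x in(x0,x1):
        for y in(y0,y1): L.append([(x,y,z0),(x,y,z1)])
    return L
DOCK=[[(-60,-63,18),(-30,-49,18),(46,-49,18)],[(-60,-63,0),(-30,-49,0),(46,-49,0),(46,49,0)],[(46,-49,34),(46,49,34)],[(-60,63,18),(-30,49,18)],[(-30,44,80),(46,44,80)]]
CL=box(-22,22,-184,-172,72,128)
PD=box(-22,22,-236,-226,80,130)
PLATE=box(-22,22,-240,-160,72,72.1)
TRAY=box(-46,46,-46,46,0,13)+box(-103,-67,-6,6,5,75)
CAN=box(-37.5,37.5,-37.5,37.5,97,97.1)
E
cat > f1.py <<'E'
from fit import *
np.set_printoptions(precision=4,suppress=True)
P={n:r.read_camera(n) for n in("scene","top")}
s,t=P["scene"],P["top"]
T=lambda x,y:(t,np.array([170+x/5.4,120+y/5.4])-.5)
S=lambda x,y:(s,np.array([190+x/4.6,170+y/4.6])-.5)
D=[(T(462,172),(0,-178,128)),(T(275,285),(-60,-63,18)),(T(262,240),(-30,-49,18)),(S(252,286),(0,-178,128)),(T(268,120),(46,-49,34))]
f=lambda q:np.concatenate([proj(c[0],W(q,X))-c[1] for c,X in D])
o=least_squares(f,[.65,.16,-.05],loss="soft_l1");print("dock",o.x,f(o.x).reshape(-1,2))
q=o.x
# tray fit: canister lid known; tray corners
D2=[(T(300,470),(-46,46,13)),(T(432,440),(-46,-46,13)),(T(408,308),(46,-46,13)),(T(397,515),(-85,0,75))]
f2=lambda q:np.concatenate([proj(c[0],W(q,X))-c[1] for c,X in D2])
o2=least_squares(f2,[.52,.05,.2],loss="soft_l1");print("tray",o2.x,f2(o2.x).reshape(-1,2))
D3=[(T(276,333),(37.5,37.5,97)),(T(393,310),(37.5,-37.5,97)),(T(415,430),(-37.5,-37.5,97)),(T(300,453),(-37.5,37.5,97))]
f3=lambda q:np.concatenate([proj(c[0],W(q,X))-c[1] for c,X in D3])
o3=least_squares(f3,[.52,.05,.2]);print("can",o3.x,f3(o3.x).reshape(-1,2))
np.save("q.npy",[o.x,o2.x,o3.x])
for n,p,x0,y0,x1,y1,fx in(("s",s,190,170,360,300,4.6),("t",t,170,120,300,230,5.4)):
    a=cv2.resize(p["color"][y0:y1,x0:x1],None,fx=fx,fy=fx,interpolation=3)
    draw(a,p,q,DOCK,x0,y0,fx,(255,255,0));draw(a,p,q,CL,x0,y0,fx,(255,0,255));draw(a,p,q,PD,x0,y0,fx,(0,255,0))
    draw(a,p,o2.x,TRAY,x0,y0,fx,(255,0,0));draw(a,p,o3.x,CAN,x0,y0,fx,(0,255,255))
    cv2.imwrite(f"pics/{n}_ov1.png",a)
E
python3 f1.py
```

```text
dock [ 0.6491  0.1604 -0.0861] [[ 0.0808  2.3073]
 [-0.1735  0.5941]
 [-0.7897 -0.0341]
 [-0.4939  3.7434]
 [ 0.1542 -0.2556]]
tray [0.5215 0.0499 0.2559] [[ 0.1928  0.7351]
 [ 1.6684  0.0755]
 [-0.0504 -1.2085]
 [-2.919   0.0875]]
can [0.5188 0.0505 0.215 ] [[-0.5876 -0.1353]
 [ 0.4614 -0.3299]
 [ 0.825   0.1113]
 [-0.6992  0.3431]]
```

View pics/s_ov1.png

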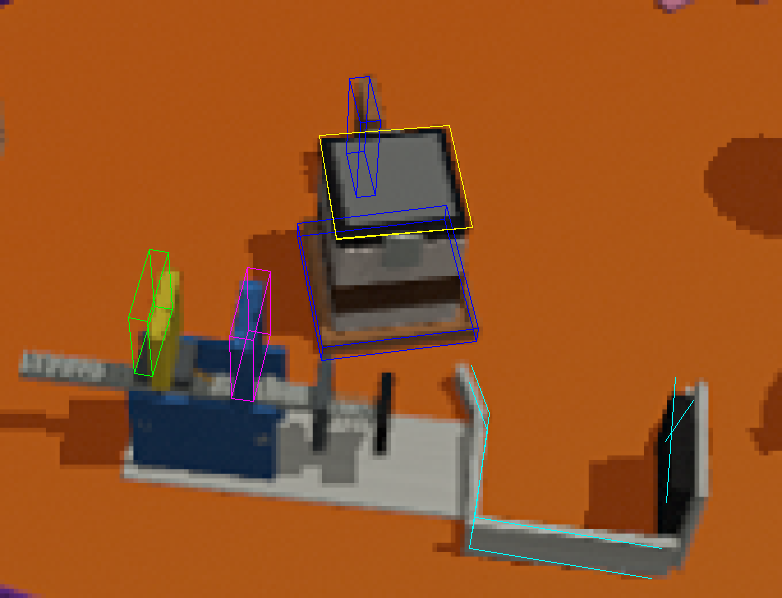

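View pics/t_ov1.png

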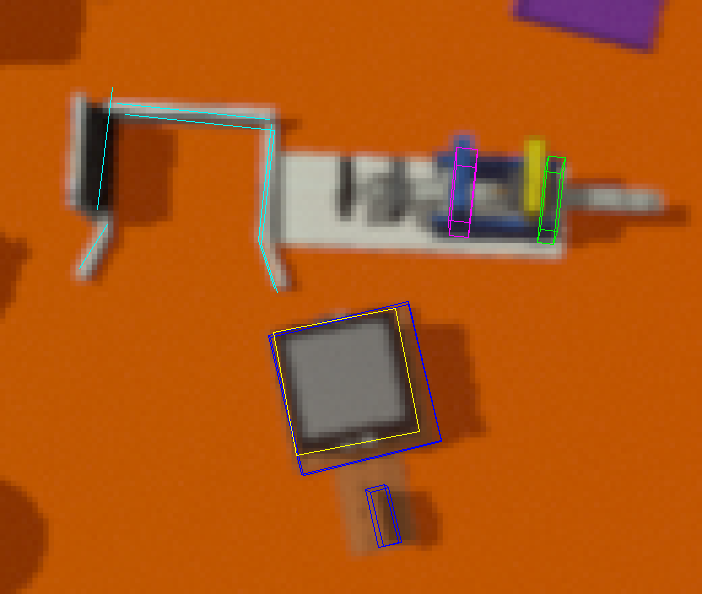

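```bash
python3 - <<'E'
from h import *
t=r.read_camera("top");c=t["color"]
def g(x0,y0,x1,y1,f,n):
    a=cv2.resize(c[y0:y1,x0:x1],None,fx=f,fy=f,interpolation=cv2.INTER_NEAREST)
    for x in range(x0,x1,5): cv2.putText(a,str(x),((x-x0)*f,8),0,.3,(255,255,255));cv2.line(a,((x-x0)*f,10),((x-x0)*f,15),(255,255,255))
    for y in range(y0,y1,5): cv2.putText(a,str(y),(0,(y-y0)*f+4),0,.3,(255,255,255))
    cv2.imwrite(n,a)
g(180,133,295,178,7,"pics/z1.png")
g(215,172,255,225,11,"pics/z2.png")
c=r.read_camera("scene")["color"]
g(190,225,345,300,5,"pics/z3.png")
E
```

```text
(no output)
```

View pics/z1.png

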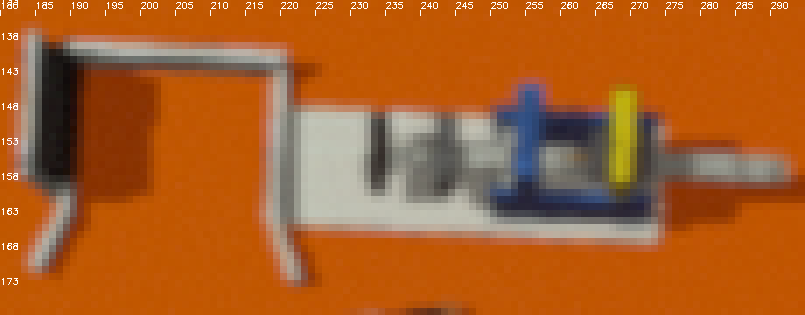

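View pics/z2.png

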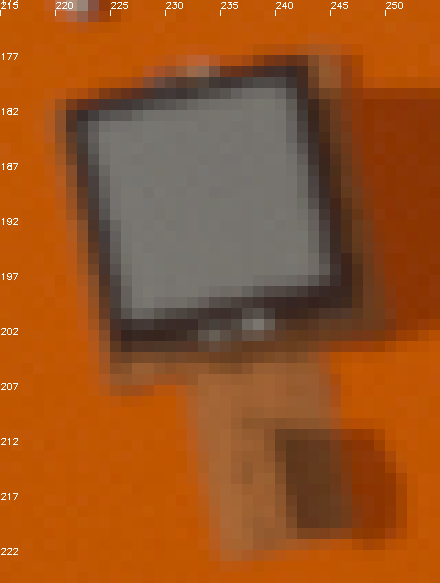

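View pics/z3.png

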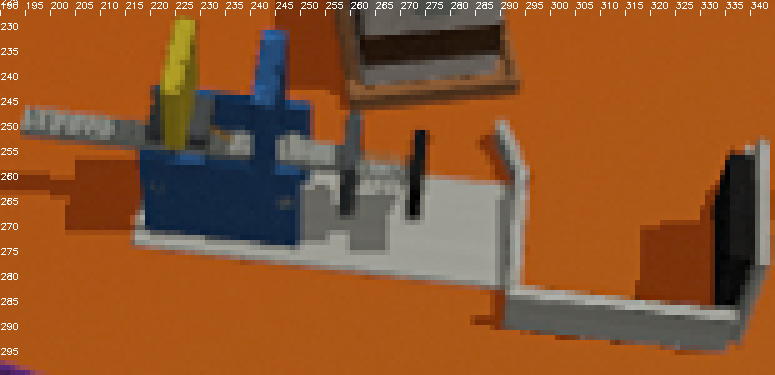

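```bash
cat > f2.py <<'E'
from fit import *
np.set_printoptions(precision=4,suppress=True)
P={n:r.read_camera(n) for n in("scene","top")}
s,t=P["scene"],P["top"]
T=lambda x,y:(t,np.array([180+x/7,133+y/7])-.5)
T2=lambda x,y:(t,np.array([215+x/11,172+y/11])-.5)
S=lambda x,y:(s,np.array([190+x/5,225+y/5])-.5)
S1=lambda x,y:(s,np.array([190+x/4.6,170+y/4.6])-.5)
D=[(T(530,131),(0,-178,128)),(T(623,137),(0,-221,130)),(T(285,283),(-60,-63,18)),(T(266,222),(-30,-49,18)),(T(262,67),(46,-49,34)),(T(100,57),(46,34,34)),(T(76,195),(-30,49,18)),(T(47,270),(-60,63,18)),
 (S(527,180),(-30,-49,18)),(S(505,122),(-60,-63,18))]
def F(D,q0,nm):
    f=lambda q:np.concatenate([proj(c[0],W(q,X))-c[1] for c,X in D])
    o=least_squares(f,q0,loss="soft_l1");print(nm,o.x);print(f(o.x).reshape(-1,2).T);return o.x
q=F(D,[.65,.16,-.05],"dock")
D3=[(T2(68,108),(37.5,37.5,97)),(T2(308,64),(37.5,-37.5,97)),(T2(355,308),(-37.5,-37.5,97)),(T2(113,350),(-37.5,37.5,97)),(S1(320,137),(-37.5,-37.5,97)),(S1(445,128),(-37.5,37.5,97)),(S1(470,232),(37.5,37.5,97)),(S1(338,240),(37.5,-37.5,97))]
q3=F(D3,[.52,.05,.2],"can")
D2=[(T2(105,393),(-46,46,13)),(T2(390,345),(-46,-46,13)),(T2(340,45),(46,-46,13)),(T2(256,480),(-85,0,75)),(S1(320,348),(46,-46,0)),(S1(478,333),(46,46,0)),(S1(368,77),(-103,0,75))]
q2=F(D2,[.52,.05,.2],"tray")
np.save("q.npy",[q,q2,q3])
for n,p,x0,y0,x1,y1,fx in(("s",s,190,170,360,300,4.6),("t",t,170,120,300,230,5.4)):
    a=cv2.resize(p["color"][y0:y1,x0:x1],None,fx=fx,fy=fx,interpolation=3)
    PD=box(-22,22,-226,-216,80,130)
    draw(a,p,q,DOCK,x0,y0,fx,(255,255,0));draw(a,p,q,CL,x0,y0,fx,(255,0,255));draw(a,p,q,PD,x0,y0,fx,(0,255,0))
    draw(a,p,q2,TRAY,x0,y0,fx,(255,0,0));draw(a,p,q3,CAN,x0,y0,fx,(0,255,255))
    cv2.imwrite(f"pics/{n}_ov2.png",a)
g=W(q2,(-85,0,55));print("grip",g)
c=np.cos(q2[2]-q[2]);
d=np.array([np.cos(q[2]),np.sin(q[2])]);e=q2[:2]-q[:2];print("pan in dock",e@d,e@np.array([-d[1],d[0]]),"rel yaw",q2[2]-q[2])
E
python3 f2.py
```

```text
dock [ 0.6464  0.1611 -0.0269]
[[-0.041   0.2233  0.9455  0.1043  1.432   0.5527 -0.895  -1.3033  0.4868
   0.2525]
 [ 0.0257 -0.313  -0.2598 -0.309  -0.7076 -0.3674  2.251  -0.0849 -1.3161
  -0.0005]]
can [0.5195 0.0502 0.2119]
[[-0.5326  0.3771  0.4723 -0.3607 -0.2075  0.7635  0.2064 -0.5923]
 [-0.5322 -0.9163 -0.4227  0.1798 -0.2357 -0.4424 -0.8381 -0.1539]]
tray [0.5191 0.0518 0.2113]
[[-0.0486  0.2146 -0.2447  0.6206  0.1859 -0.2419  0.3822]
 [ 0.2805 -0.4115  0.8692  0.7955  1.3563  1.66   -0.7337]]
grip [0.436  0.0339 0.055 ]
pan in dock -0.12426647429668614 -0.11268998407639697 rel yaw 0.23818960402419126
```

View pics/s_ov2.png

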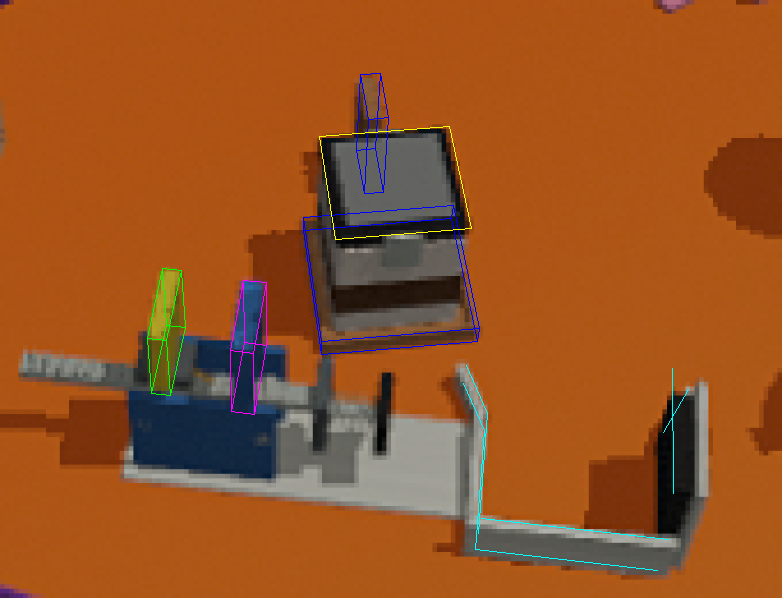

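View pics/t_ov2.png

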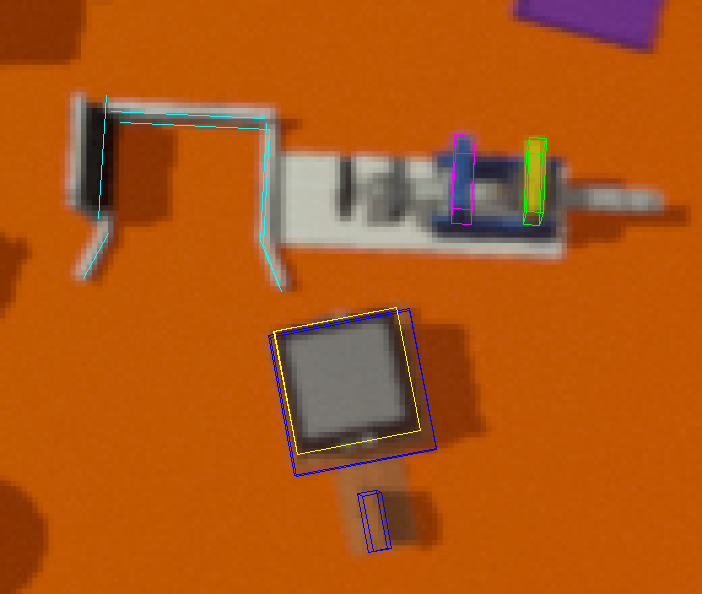

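```bash
cat > go.py <<'E'
from fit import *
from scipy.spatial.transform import Rotation as Ro
import sys
np.set_printoptions(precision=2,suppress=True)
def rem(pos,zang):   # zang: world angle (rad) of tool z, tool y down
    s=r.get_state();R=np.array(s["tool_rot"]);p=np.array(s["position"])
    z=np.array([np.cos(zang),np.sin(zang),0]);y=np.array([0,0,-1.]);x=np.cross(y,z)
    Rt=np.stack([x,y,z],1)
    print("t",round(s["t"],2),"pos mm",p*1000,"F",np.array(s["ft_force"]),"open",round(s["opening"],3))
    print("shift cm",R.T@(np.array(pos)-p)*100,"turn",Ro.from_matrix(R.T@Rt).as_rotvec()*180/np.pi/5)
if __name__=="__main__": rem([float(a) for a in sys.argv[1:4]],np.radians(float(sys.argv[4])))
E
python3 go.py .436 .034 .22 -77.9
```

```text
t 1.4 pos mm [200.28 512.23 303.87] F [ 0.08 -0.38  0.12] open 0.999
shift cm [-39.37   8.39  35.95] turn [ 0.   -6.69  0.  ]
```

Request:
move_arm(rows=[[8.5, [-3.5, 0, 3.2], [0, -1, 0]], [8.5, [-7, 0, 6.4], [0, -2, 0]], [8.5, [-10.5, 0.5, 9.6], [0, -3.3, 0]], [8.5, [-14, 1, 12.8], [0, -4.6, 0]], [8.5, [-17.5, 1.5, 16], [0, -6, 0]]])

```text
t: 1.9
position: [0.3054, 0.2977, 0.289]
tool_rot: [[-0.988, 0.0, 0.156], [-0.156, 0.001, -0.988], [-0.001, -1.0, -0.001]]
ft_force: [1.5, 0.9, 0.6]
opening: 0.993
```

```bash
python3 go.py .436 .034 .22 -77.9
```

```text
t 1.9 pos mm [305.39 297.71 288.95] F [1.54 0.89 0.57] open 0.993
shift cm [-8.79  6.88 28.09] turn [ 0.01 -0.63 -0.01]
```

Request:
move_arm(rows=[[8.5, [-1.3, 1, 4.3], [0, -0.3, 0]], [8.5, [-2.7, 2, 8.6], [0, -0.6, 0]], [8.5, [-4, 3, 12.9], [0, -0.6, 0]], [8.5, [-5.4, 4, 17.2], [0, -0.6, 0]], [8.5, [-6.7, 5, 21.5], [0, -0.6, 0]]])

```text
t: 2.4
position: [0.4041, 0.0953, 0.2389]
tool_rot: [[-0.979, 0.001, 0.202], [-0.202, 0.001, -0.979], [-0.001, -1.0, -0.0]]
ft_force: [1.6, 0.6, 0.0]
opening: 0.994
```

Request:
move_arm(rows=[[8.5, [-1, 1, 3.5], [0, 0, 0]], [8.5, [-2, 1.8, 6.5], [0, 0, 0]], [8.5, [-2, 1.8, 6.5], [0, 0, 0]]])

```text
t: 2.7
position: [0.4367, 0.0346, 0.2197]
tool_rot: [[-0.98, -0.002, 0.198], [-0.198, -0.001, -0.98], [0.002, -1.0, 0.001]]
ft_force: [-0.2, 0.6, 0.4]
opening: 0.996
```

```bash
python3 go.py .436 .034 .22 -77.9; python3 - <<'E'
from fit import *
w=r.read_camera("wrist");cv2.imwrite("pics/w1.png",w["color"]);print(np.round(w["eye"],3))
q,q2,q3=np.load("q.npy");a=w["color"].copy()
draw(a,w,q2,TRAY,0,0,1,(255,0,0));draw(a,w,q3,CAN,0,0,1,(0,255,255));draw(a,w,q,DOCK,0,0,1,(255,255,0))
cv2.imwrite("pics/w1o.png",a)
for l in r.landmark_of(w,"tray_grip"):print(l,atz(w,l["centre"],.055))
E
```

```text
t 2.7 pos mm [436.74  34.65 219.68] F [-0.22  0.59  0.4 ] open 0.996
shift cm [ 0.09 -0.03  0.05] turn [-0.01 -0.14  0.03]
[0.505 0.048 0.289]
{'centre': [258.4, 189.6], 'confidence': 0.84} [0.43801644 0.03305524 0.055     ]
```

View pics/w1o.png

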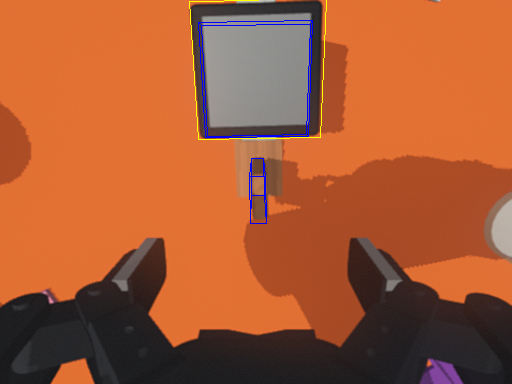

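Candidates for tray_grip, by scene-camera pixels, are purple (204,138), pink (337,150) and wooden (274,191), plus a second purple at top-camera (256,104). Only the wooden one carries the canister. The wrist view shows its brown plate at (258,190), matching my wireframe. Descending.

Request:
move_arm(rows=[[8.5, [0.05, 3.5, 0], [0, -0.1, 0]], [8.5, [0.05, 7, 0], [0, -0.1, 0]], [8.5, [0.05, 9, 0], [0, -0.1, 0]], [8.5, [0.05, 10.4, 0], [0, -0.1, 0]], [8.5, [0.05, 10.4, 0], [0, -0.1, 0]]])

```text
t: 3.3
position: [0.4345, 0.0378, 0.1157]
tool_rot: [[-0.977, -0.003, 0.212], [-0.212, -0.001, -0.977], [0.003, -1.0, 0.0]]
ft_force: [-0.4, 0.3, 0.1]
opening: 0.996
```

Request:
move_arm(rows=[[0.5, [0, 0, 0], [0, 0, 0]], [0.5, [0, 0, 0], [0, 0, 0]], [0.5, [0, 0, 0], [0, 0, 0]], [0.5, [0, 0, 0], [0, 0, 0]], [0.5, [0, 0, 0], [0, 0, 0]]], force=40)

```text
t: 3.8
position: [0.4359, 0.0371, 0.1174]
tool_rot: [[-0.978, 0.001, 0.21], [-0.21, -0.0, -0.978], [-0.001, -1.0, 0.0]]
ft_force: [-2.3, 1.6, 11.4]
opening: 0.142
```

```bash
python3 - <<'E'
from fit import *
w=r.read_camera("wrist");t=r.read_camera("top")
q,q2,q3=np.load("q.npy");a=w["color"].copy()
draw(a,w,q2,TRAY,0,0,1,(255,0,0));draw(a,w,q3,CAN,0,0,1,(0,255,255))
cv2.imwrite("pics/w2o.png",a)
print(r.get_state()["opening"])
E
python3 go.py .436 .034 .115 -77.9
```

```text
0.13345743799600407
t 3.9 pos mm [436.11  37.05 117.47] F [-0.88 -1.43  4.91] open 0.133
shift cm [0.07 0.25 0.3 ] turn [-0.01  0.01 -0.01]
```

View pics/w2o.png

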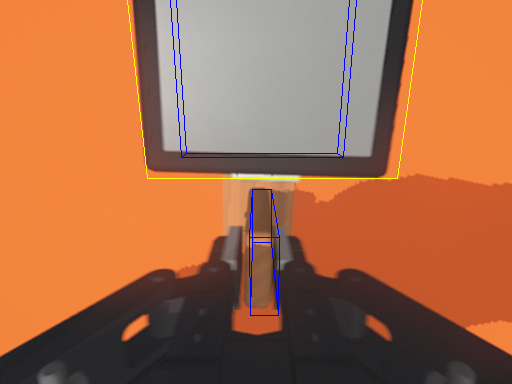

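```bash
cat >> go.py <<'E'
E
cat > gd.py <<'E'
from go import *
# target TCP in dock frame mm
q=np.load("q.npy")[0]
a=[float(v) for v in sys.argv[1:]]
X=W(q,a[:3]); rem(X,q[2]+np.radians(a[3] if len(a)>3 else -90))
p=np.array(r.get_state()["position"])[:2]-q[:2];d=np.array([np.cos(q[2]),np.sin(q[2])])
R=np.array(r.get_state()["tool_rot"])
print("TCP in dock mm",p@d*1000,p@np.array([-d[1],d[0]])*1000,"tool z ang rel",np.degrees(np.arctan2(R[1,2],R[0,2])-q[2]))
E
python3 gd.py -209.5 0 116
```

```text
t 3.9 pos mm [436.11  37.05 117.47] F [-0.88 -1.43  4.91] open 0.133
shift cm [ -2.81   0.14 -12.66] turn [-0.    2.74 -0.01]
TCP in dock mm -206.86277053435236 -129.63459288080296 tool z ang rel -76.31157163412286
```

Request:
move_arm(rows=[[0.5, [-0.1, 0.05, -0.7], [0, 0.2, 0]], [0.5, [-0.4, 0.05, -1.9], [0, 0.5, 0]], [0.5, [-0.7, 0.05, -3.2], [0, 0.8, 0]], [0.5, [-1, 0.05, -4.5], [0, 1.1, 0]], [0.5, [-1.3, 0.05, -5.8], [0, 1.4, 0]]], force=60)

```text
t: 4.4
position: [0.4369, 0.096, 0.1175]
tool_rot: [[-0.996, 0.001, 0.089], [-0.089, -0.002, -0.996], [-0.001, -1.0, 0.002]]
ft_force: [-1.2, -7.1, 8.3]
opening: 0.131
```

```bash
python3 gd.py -209.5 0 116
```

```text
t 4.4 pos mm [436.87  96.03 117.53] F [-1.16 -7.09  8.28] open 0.131
shift cm [-0.63  0.14 -7.04] turn [-0.03  1.33 -0.01]
TCP in dock mm -207.67887866637187 -70.65744015297969 tool z ang rel -83.36802750855786
```

Request:
move_arm(rows=[[0.5, [-0.1, 0, -1.3], [0, 0.3, 0]], [0.5, [-0.2, 0, -2.6], [0, 0.6, 0]], [0.5, [-0.3, 0, -3.9], [0, 0.9, 0]], [0.5, [-0.5, 0, -5.2], [0, 1.2, 0]], [0.5, [-0.6, 0, -6.3], [0, 1.35, 0]]])

```text
t: 4.9
position: [0.4373, 0.1594, 0.1175]
tool_rot: [[-1.0, 0.001, -0.029], [0.029, -0.002, -1.0], [-0.001, -1.0, 0.002]]
ft_force: [1.4, -7.8, 9.1]
opening: 0.13
```

```bash
python3 gd.py -209.5 0 116
cat > ov.py <<'E'
from fit import *
import sys
n=sys.argv[1];q=np.load("q.npy")[0]
s=r.get_state();R=np.array(s["tool_rot"]);p=np.array(s["position"])
yaw=np.arctan2(R[1,2],R[0,2])+np.pi/2
qt=[p[0]+.0845*np.cos(yaw),p[1]+.0845*np.sin(yaw),yaw]
for k,x0,y0,x1,y1,fx in(("scene",190,170,360,300,4.6),("top",170,120,300,230,5.4)):
    w=r.read_camera(k);a=cv2.resize(w["color"][y0:y1,x0:x1],None,fx=fx,fy=fx,interpolation=3)
    draw(a,w,q,DOCK,x0,y0,fx,(255,255,0));draw(a,w,qt,TRAY,x0,y0,fx,(255,0,0));cv2.imwrite(f"pics/{k}_{n}.png",a)
E
python3 ov.py a
```

```text
t 4.9 pos mm [437.25 159.38 117.53] F [ 1.4  -7.77  9.07] open 0.13
shift cm [ 0.05  0.15 -0.73] turn [-0.03 -0.02 -0.02]
TCP in dock mm -209.00264453871222 -7.313628831928094 tool z ang rel -90.09805806607599
```

View pics/top_a.png

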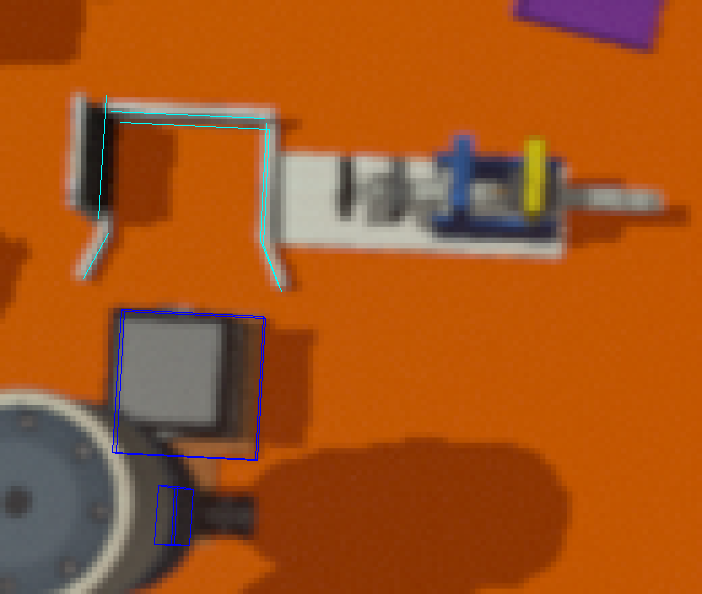

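View pics/scene_a.png

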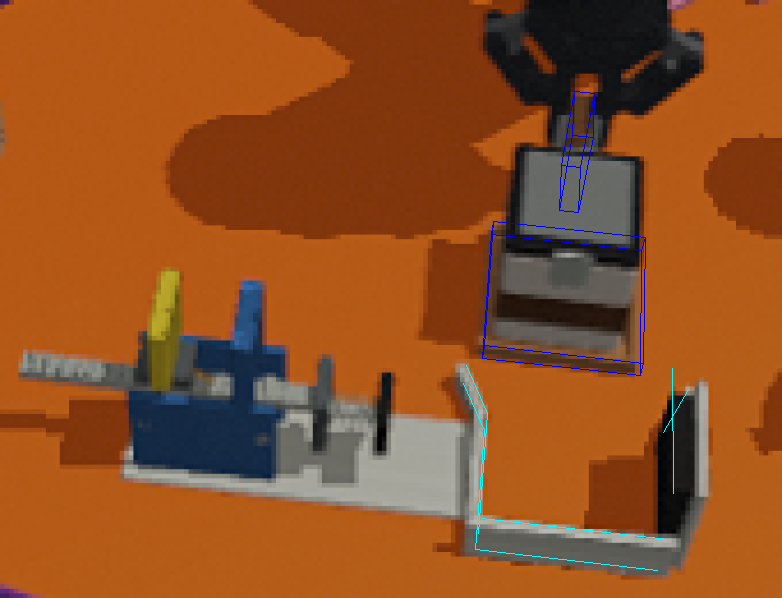

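Request:
move_arm(rows=[[0.5, [-0.5, 0, -0.3], [0, 0, 0]], [0.5, [-1.6, 0, -0.6], [0, 0, 0]], [0.5, [-2.9, 0, -0.7], [0, 0, 0]], [0.5, [-4.2, 0, -0.7], [0, 0, 0]], [0.5, [-5.5, 0, -0.7], [0, 0, 0]]])

```text
t: 5.5
position: [0.4911, 0.1654, 0.1175]
tool_rot: [[-1.0, -0.002, -0.028], [0.028, -0.0, -1.0], [0.002, -1.0, 0.0]]
ft_force: [-10.3, -0.1, 15.5]
opening: 0.131
```

```bash
python3 gd.py -84.5 0 116;python3 ov.py b
```

```text
t 5.5 pos mm [491.09 165.38 117.53] F [-10.34  -0.1   15.53] open 0.131
shift cm [-7.08  0.14  0.  ] turn [-0.   -0.01  0.02]
TCP in dock mm -155.34138429434745 0.12165815046139941 tool z ang rel -90.06142262820619
```

View pics/scene_b.png

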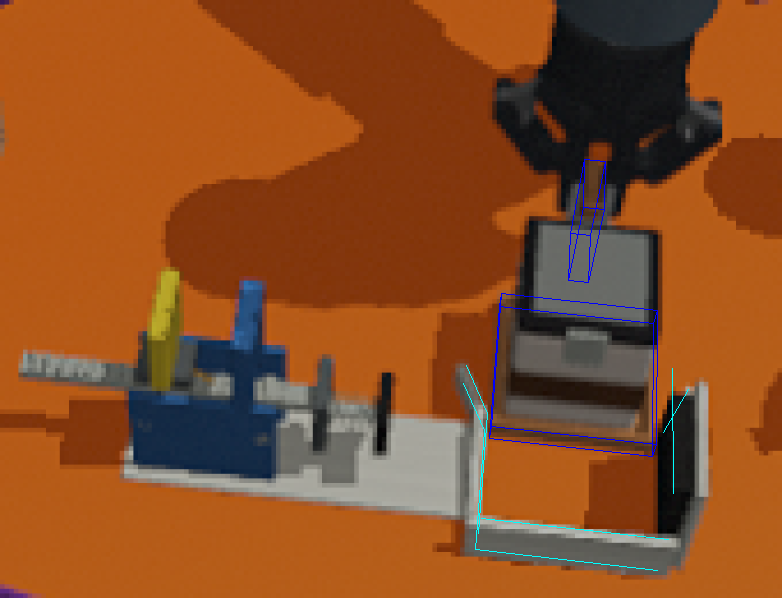

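View pics/top_b.png

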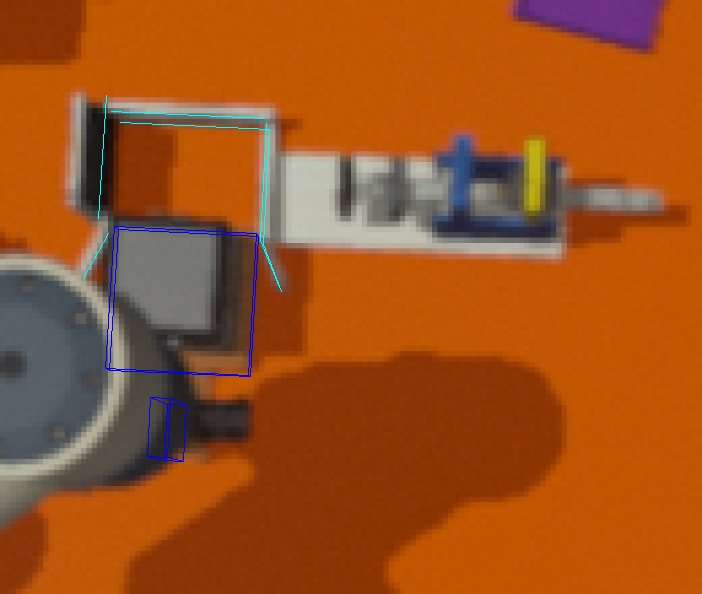

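Request:
move_arm(rows=[[0.5, [-1.2, -0.05, 0], [0, 0, 0]], [0.5, [-2.4, -0.05, 0], [0, 0, 0]], [0.5, [-3.6, -0.05, 0], [0, 0, 0]], [0.5, [-4.8, -0.05, 0], [0, 0, 0]], [0.5, [-5.8, -0.05, 0], [0, 0, 0]]])

```text
t: 6.1
position: [0.5492, 0.1637, 0.1175]
tool_rot: [[-1.0, -0.002, -0.028], [0.028, -0.0, -1.0], [0.002, -1.0, 0.0]]
ft_force: [-7.5, 0.7, 10.4]
opening: 0.133
```

```bash
python3 gd.py -84.5 0 116
```

```text
t 6.1 pos mm [549.22 163.72 117.54] F [-7.46  0.7  10.36] open 0.133
shift cm [-1.27  0.15  0.  ] turn [-0.   -0.02  0.02]
TCP in dock mm -97.19018040812698 0.03183947447754254 tool z ang rel -90.07513836219294
```

Request:
move_arm(rows=[[0.5, [-0.5, 0, 0], [0, 0, 0]], [0.5, [-0.9, 0, 0], [0, 0, 0]], [0.5, [-1.2, 0, 0], [0, 0, 0]], [0.5, [-1.4, 0, 0], [0, 0, 0]], [0.5, [-1.5, 0, 0], [0, 0, 0]]])

```text
t: 6.6
position: [0.5608, 0.163, 0.1175]
tool_rot: [[-1.0, -0.008, -0.029], [0.029, -0.001, -1.0], [0.008, -1.0, 0.002]]
ft_force: [-22.1, -0.6, 21.5]
opening: 0.132
```

```bash
python3 gd.py -84.5 0 116;python3 ov.py c
```

```text
t 6.6 pos mm [560.77 162.99 117.52] F [-22.11  -0.6   21.46] open 0.132
shift cm [-0.11  0.15 -0.04] turn [-0.02 -0.02  0.1 ]
TCP in dock mm -85.6224402827729 -0.39301859604595046 tool z ang rel -90.09624088344869
```

View pics/scene_c.png

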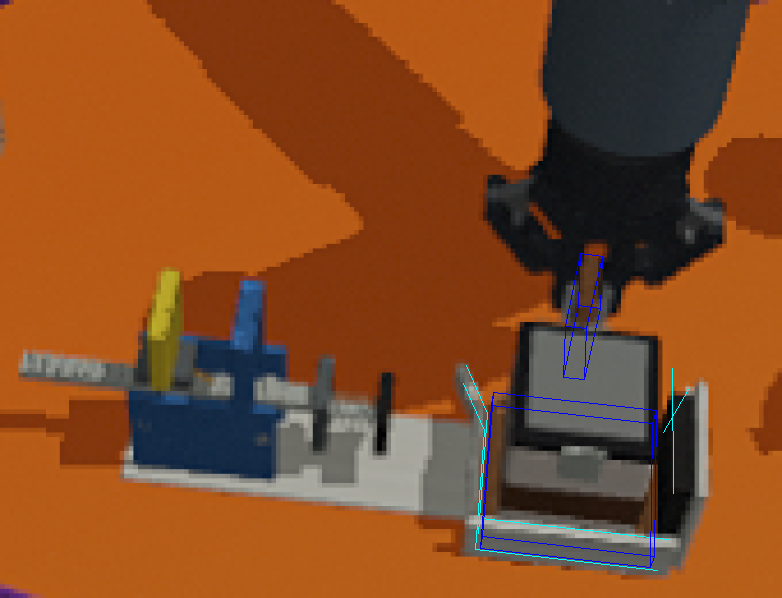

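View pics/top_c.png

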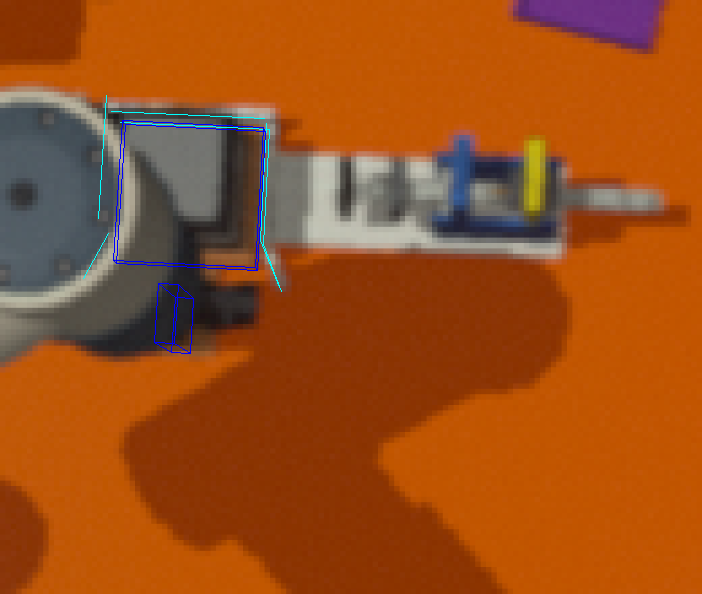

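Request:
move_arm(rows=[[0.5, [-0.2, 0, 0], [0, 0, 0]], [0.5, [-0.3, 0, 0], [0, 0, 0]], [0.5, [-0.3, 0, 0], [0, 0, 0]]])

```text
t: 7.0
position: [0.5612, 0.1627, 0.1175]
tool_rot: [[-0.999, -0.013, -0.029], [0.029, -0.002, -1.0], [0.013, -1.0, 0.002]]
ft_force: [-30.2, 2.1, 27.3]
opening: 0.131
```

```bash
python3 gd.py -84.5 0 116
```

```text
t 7.0 pos mm [561.22 162.67 117.45] F [-30.2    2.09  27.34] open 0.131
shift cm [-0.07  0.14 -0.07] turn [-0.03 -0.02  0.15]
TCP in dock mm -85.16257889768256 -0.7044212482255104 tool z ang rel -90.10874070944513
```

Request:
move_arm(rows=[[0.5, [0.25, -0.1, 0], [0, 0, 0]], [3, [0.25, -0.1, 0], [0, 0, 0]], [4, [0.25, -0.1, 0], [0, 0, 0]], [4, [0.25, -0.1, 0], [0, 0, 0]], [4, [0.25, -0.1, 0], [0, 0, 0]]])

```text
t: 7.5
position: [0.5655, 0.1634, 0.1177]
tool_rot: [[-1.0, 0.0, -0.028], [0.028, -0.0, -1.0], [-0.0, -1.0, 0.0]]
ft_force: [0.4, 0.5, 0.2]
opening: 0.472
```

```bash
python3 gd.py -84.5 0 116
```

```text
t 7.5 pos mm [565.53 163.36 117.66] F [0.37 0.5  0.24] open 0.472
shift cm [0.36 0.17 0.01] turn [-0.   -0.02 -0.  ]
TCP in dock mm -80.87936660322559 0.10933977196127609 tool z ang rel -90.0824675682521
```

Request:
move_arm(rows=[[4, [0, -2, 0], [0, 0, 0]], [4, [0, -5, 0], [0, 0, 0]], [4, [0, -8.5, 0], [0, 0, 0]], [4, [0, -12, 0], [0, 0, 0]], [4, [0, -12, 0], [0, 0, 0]]])

```text
t: 8.0
position: [0.5677, 0.1639, 0.2437]
tool_rot: [[-1.0, 0.01, -0.028], [0.028, 0.003, -1.0], [-0.01, -1.0, -0.004]]
ft_force: [-1.2, 0.3, 0.0]
opening: 0.471
```

```bash
python3 - <<'E'
from fit import *
q=np.load("q.npy")[0]
w=r.read_camera("wrist");a=w["color"].copy()
draw(a,w,q,DOCK,0,0,1,(255,255,0));draw(a,w,q,TRAY,0,0,1,(255,0,0))
cv2.imwrite("pics/w3.png",a)
E
python3 ov.py d
```

```text
(no output)
```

View pics/w3.png

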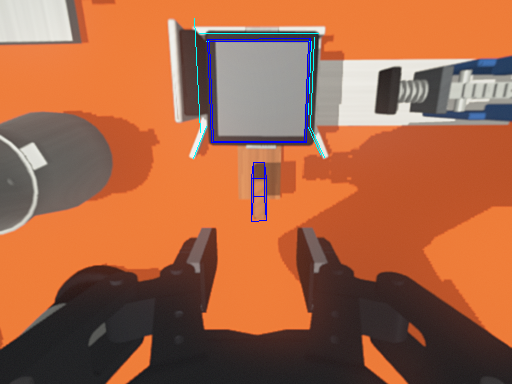

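View pics/scene_d.png

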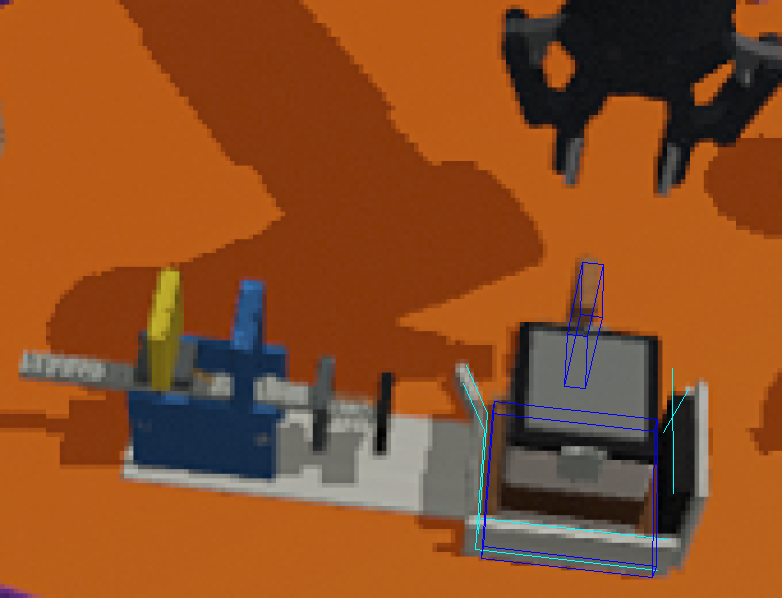

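```bash
python3 gd.py 0 -260 220 180
```

```text
t 8.15 pos mm [565.06 163.34 237.24] F [ 0.31 -0.42 -0.51] open 0.47
shift cm [-8.18  1.71 25.99] turn [-0.01 17.98  0.01]
TCP in dock mm -81.34518197197187 0.07493702328658931 tool z ang rel -90.09104331912665
```

Request:
move_arm(rows=[[0, [-1, 0, 2.5], [0, 1.6, 0]], [0, [-2, 0, 6], [0, 3.2, 0]], [0, [-3, 0, 9.5], [0, 4.8, 0]], [0, [-4, 0, 13], [0, 6.4, 0]], [0, [-5, 0, 16.5], [0, 8, 0]]])

```text
t: 8.65
position: [0.6103, -0.0044, 0.2361]
tool_rot: [[-0.744, -0.003, -0.668], [0.668, -0.0, -0.744], [0.002, -1.0, 0.002]]
ft_force: [0.3, 0.6, 0.5]
opening: 0.002
```

```bash
python3 gd.py 0 -260 220 180
```

```text
t 8.65 pos mm [610.27  -4.4  236.08] F [0.34 0.55 0.47] open 0.002
shift cm [-8.48  1.6   5.07] turn [-0.03  9.92  0.01]
TCP in dock mm -31.64361436629677 -166.39523664661363 tool z ang rel -130.393760140213
```

Request:
move_arm(rows=[[0, [-2.5, 0.5, 1.5], [0, 1.7, 0]], [0, [-5, 1, 3], [0, 3.4, 0]], [0, [-7, 1.6, 4.2], [0, 5.1, 0]], [0, [-8.5, 1.6, 5.1], [0, 6.8, 0]], [0, [-8.5, 1.6, 5.1], [0, 8.5, 0]]])

```text
t: 9.15
position: [0.6399, -0.0998, 0.2192]
tool_rot: [[-0.094, -0.004, -0.996], [0.996, -0.0, -0.094], [-0.0, -1.0, 0.004]]
ft_force: [0.4, -0.1, -0.6]
opening: 0.001
```

```bash
python3 gd.py 0 -260 165 180
```

```text
t 9.15 pos mm [639.87 -99.85 219.15] F [ 0.43 -0.09 -0.63] open 0.001
shift cm [0.11 5.42 0.01] turn [-0.05  1.38 -0.  ]
TCP in dock mm 0.5077564582663848 -261.01062477204 tool z ang rel -173.0776947049052
```

Request:
move_arm(rows=[[0, [0, 1, 0], [0, 1.38, 0]], [0, [0, 3.5, 0], [0, 1.38, 0]], [0, [0, 5.3, 0], [0, 1.38, 0]], [0, [0, 5.3, 0], [0, 1.38, 0]]], force=60)

```text
t: 9.55
position: [0.638, -0.0975, 0.164]
tool_rot: [[0.018, -0.009, -1.0], [1.0, 0.001, 0.018], [0.0, -1.0, 0.009]]
ft_force: [-0.6, 0.3, 0.5]
opening: 0.0
```

```bash
python3 gd.py 0 -237 165 180; cat > v.py <<'E'
from fit import *
import sys
w=r.read_camera("scene");a=cv2.resize(w["color"][190:300,185:350],None,fx=4.8,fy=4.8,interpolation=3)
cv2.imwrite(f"pics/v_{sys.argv[1]}.png",a)
E
python3 v.py a
```

```text
t 9.55 pos mm [638.03 -97.46 164.02] F [-0.64  0.27  0.45] open 0.0
shift cm [ 2.17 -0.1  -0.16] turn [-0.1  0.1  0. ]
TCP in dock mm -1.398135150913486 -258.67257994740345 tool z ang rel 180.49100808363127
```

View pics/v_a.png

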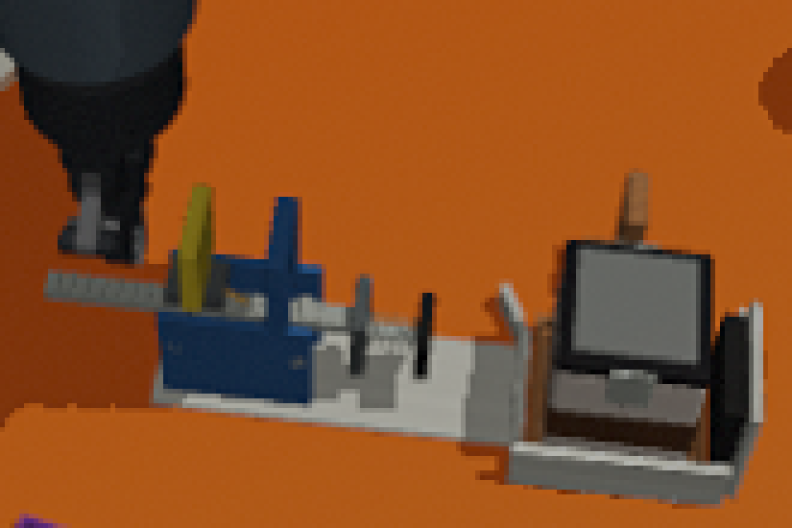

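Request:
move_arm(rows=[[0, [1.2, 0, -0.1], [0, 0, 0]], [0, [2, 0, -0.1], [0, 0, 0]], [0, [2.6, 0, -0.1], [0, 0, 0]], [0, [3.2, 0, -0.1], [0, 0, 0]], [0, [3.2, 0, -0.1], [0, 0, 0]]])

```text
t: 10.1
position: [0.6425, -0.0656, 0.1699]
tool_rot: [[0.017, 0.002, -1.0], [1.0, -0.002, 0.017], [-0.002, -1.0, -0.002]]
ft_force: [1.8, -3.9, 0.4]
opening: 0.002
```

```bash
python3 gd.py 0 -207 165 180
```

```text
t 10.1 pos mm [642.51 -65.61 169.95] F [ 1.82 -3.86  0.36] open 0.002
shift cm [1.97 0.49 0.2 ] turn [ 0.02  0.12 -0.02]
TCP in dock mm 2.224115643856444 -226.7193924668657 tool z ang rel 180.57842873731607
```

Request:
move_arm(rows=[[0, [0.6, 0, 0], [0, 0, 0]], [0, [1.2, 0, 0], [0, 0, 0]], [0, [1.7, 0, 0], [0, 0, 0]], [0, [1.9, 0, 0], [0, 0, 0]], [0, [1.9, 0, 0], [0, 0, 0]]])

```text
t: 10.6
position: [0.6429, -0.0476, 0.17]
tool_rot: [[0.017, 0.002, -1.0], [1.0, -0.002, 0.017], [-0.002, -1.0, -0.002]]
ft_force: [3.1, -7.1, 0.1]
opening: 0.002
```

```bash
python3 gd.py 0 -207 165 180; python3 v.py b
```

```text
t 10.6 pos mm [642.95 -47.6  169.97] F [ 3.12 -7.06  0.14] open 0.002
shift cm [0.17 0.5  0.22] turn [ 0.03  0.11 -0.03]
TCP in dock mm 2.1760852848358643 -208.70080886763137 tool z ang rel 180.53824669601377
```

View pics/v_b.png

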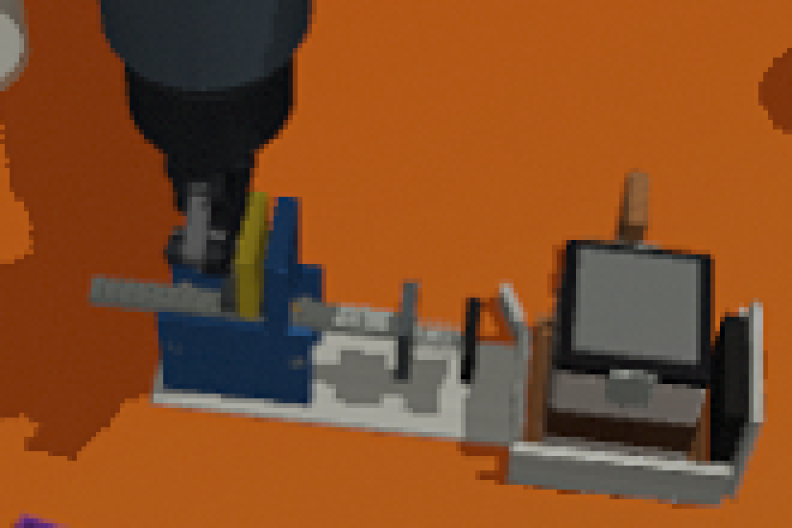

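Request:
move_arm(rows=[[0, [0.2, 0, 0], [0, 0, 0]], [0, [0.3, 0, 0], [0, 0, 0]], [0, [0.3, 0, 0], [0, 0, 0]]])

```text
t: 10.95
position: [0.643, -0.0457, 0.17]
tool_rot: [[0.018, 0.002, -1.0], [1.0, -0.004, 0.018], [-0.004, -1.0, -0.002]]
ft_force: [3.1, -9.6, 0.0]
opening: -0.003
```

```bash
python3 gd.py 0 -207 165 180
```

```text
t 10.95 pos mm [642.99 -45.68 170.01] F [ 3.07 -9.64  0.01] open -0.003
shift cm [-0.02  0.5   0.22] turn [ 0.03  0.1  -0.04]
TCP in dock mm 2.1676969903070806 -206.78229800450237 tool z ang rel 180.51222868072784
```

Request:
move_arm(rows=[[0, [-1.5, 0, 0], [0, 0, 0]], [0, [-3, 0, 0], [0, 0, 0]], [0, [-3.4, 0, 0], [0, 0, 0]], [0, [-3.4, 0, 0], [0, 0, 0]]])

```text
t: 11.35
position: [0.6412, -0.0782, 0.1686]
tool_rot: [[0.019, -0.001, -1.0], [1.0, 0.001, 0.019], [0.001, -1.0, 0.001]]
ft_force: [0.4, 0.6, -0.7]
opening: 0.0
```

```bash
python3 gd.py 0 -207 165 180; cat > pad.py <<'E'
from fit import *
import sys
q=np.load("q.npy")[0];PADL=lambda y:box(-18,18,y-8,y,35,65)
w=r.read_camera("scene");x0,y0,x1,y1,f=225,215,340,295,6.8
a=cv2.resize(w["color"][y0:y1,x0:x1],None,fx=f,fy=f,interpolation=3)
for y in sys.argv[2:]: draw(a,w,q,[[(-18,float(y),35),(18,float(y),35),(18,float(y),65),(-18,float(y),65),(-18,float(y),35)]],x0,y0,f,(0,255,255))
cv2.imwrite(f"pics/p_{sys.argv[1]}.png",a)
for l in r.landmark_of(w,"pad_face")[:2]:
    # solve dock y on line x=0,h=50
    from scipy.optimize import minimize_scalar as m
    o=m(lambda y:np.sum((proj(w,W(q,(0,y,50)))-l["centre"])**2),bounds=(-120,0),method="bounded");print(l,o.x,o.fun**.5)
E
python3 pad.py a -80
```

```text
t 11.35 pos mm [641.2  -78.22 168.55] F [ 0.44  0.6  -0.68] open 0.0
shift cm [3.24 0.36 0.1 ] turn [-0.01  0.09  0.01]
TCP in dock mm 1.257482649322991 -239.35792892341917 tool z ang rel 180.43803368074987
```

View pics/p_a.png

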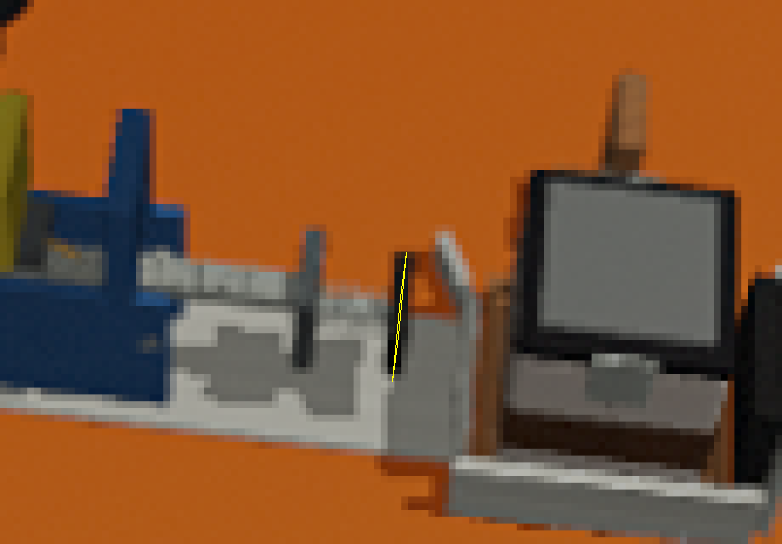

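Request:
move_arm(rows=[[0, [0.8, 0, 0], [0, 0, 0]], [0, [1.6, 0, 0], [0, 0, 0]], [0, [2.4, 0, 0], [0, 0, 0]], [0, [3.1, 0, 0], [0, 0, 0]], [0, [3.3, 0, 0], [0, 0, 0]]])

```text
t: 11.95
position: [0.6421, -0.0456, 0.1688]
tool_rot: [[0.017, -0.001, -1.0], [1.0, -0.004, 0.017], [-0.004, -1.0, 0.001]]
ft_force: [2.7, -14.3, -3.5]
opening: -0.003
```

Request:
move_arm(rows=[[0, [0, 0, 0], [0, 0, 0]], [0, [-1.5, 0, 0], [0, 0, 0]], [0, [-3, 0, 0], [0, 0, 0]], [0, [-3.3, 0, 0], [0, 0, 0]], [0, [-3.3, 0, 0], [0, 0, 0]]])

```text
t: 12.45
position: [0.6417, -0.0781, 0.1689]
tool_rot: [[0.019, 0.0, -1.0], [1.0, 0.001, 0.019], [0.001, -1.0, -0.0]]
ft_force: [-0.1, 0.3, -0.2]
opening: 0.002
```

```bash
python3 gd.py 0 -207 165 180; python3 pad.py b -56
```

```text
t 12.45 pos mm [641.66 -78.06 168.93] F [-0.12  0.29 -0.23] open 0.002
shift cm [3.22 0.4  0.15] turn [0.   0.09 0.01]
TCP in dock mm 1.7084423505524722 -239.18006922611502 tool z ang rel 180.45976690780049
{'centre': [297.1, 263.1], 'confidence': 0.57} -45.619445236814784 0.5312415486356331
```

View pics/p_b.png

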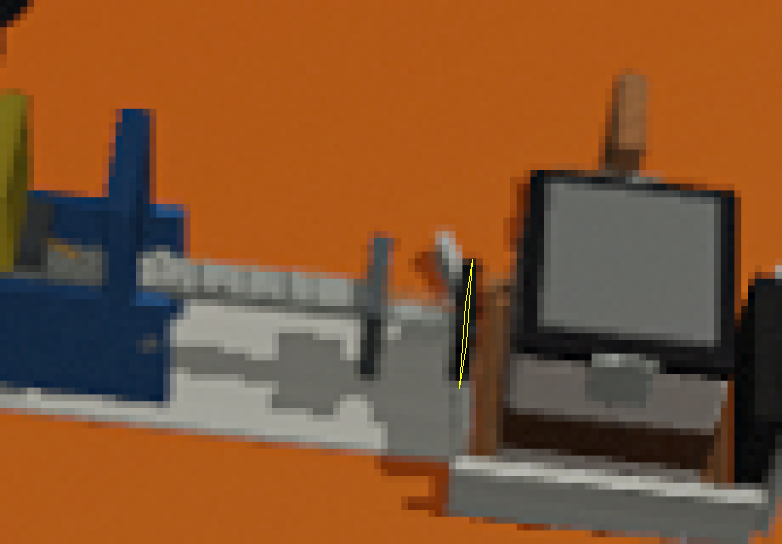

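Request:
move_arm(rows=[[0, [0.8, 0, 0], [0, 0, 0]], [0, [1.6, 0, 0], [0, 0, 0]], [0, [2.3, 0, 0], [0, 0, 0]], [0, [3, 0, 0], [0, 0, 0]], [0, [3.2, 0, 0], [0, 0, 0]]])

```text
t: 13.05
position: [0.6424, -0.0466, 0.1691]
tool_rot: [[0.017, 0.0, -1.0], [1.0, -0.004, 0.017], [-0.004, -1.0, -0.0]]
ft_force: [2.9, -11.9, -2.8]
opening: 0.005
```

```bash
python3 gd.py 0 -207 165 180; python3 pad.py c -30
```

```text
t 13.05 pos mm [642.42 -46.56 169.12] F [  2.93 -11.92  -2.85] open 0.005
shift cm [0.07 0.41 0.16] turn [ 0.    0.11 -0.05]
TCP in dock mm 1.6255449589394042 -207.67680441195478 tool z ang rel 180.56980347584317
{'centre': [305.6, 261.0], 'confidence': 0.69} -25.549064841685336 2.492235486559069
```

View pics/p_c.png

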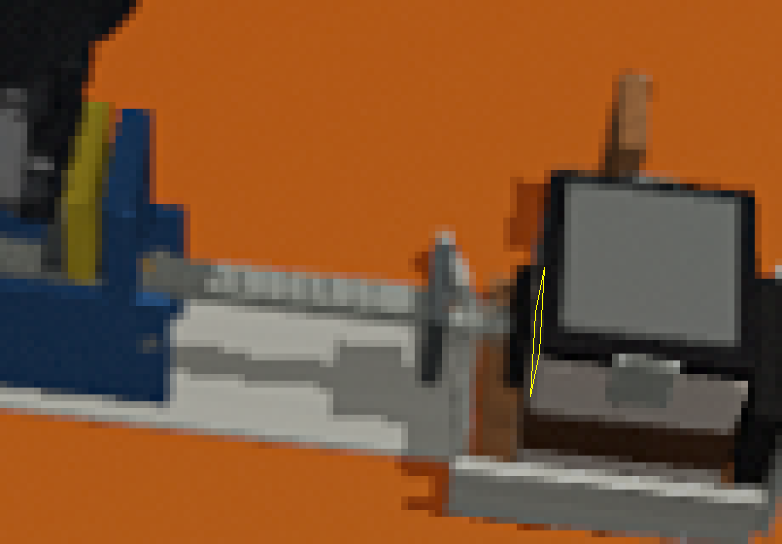

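Request:
move_arm(rows=[[0, [-1.5, 0, 0], [0, 0, 0]], [0, [-3, 0, 0], [0, 0, 0]], [0, [-3.3, 0, 0], [0, 0, 0]], [0, [-3.3, 0, 0], [0, 0, 0]]])

```text
t: 13.55
position: [0.6415, -0.0791, 0.1688]
tool_rot: [[0.019, -0.0, -1.0], [1.0, 0.001, 0.019], [0.001, -1.0, 0.0]]
ft_force: [-0.8, 0.5, 0.4]
opening: 0.001
```

Request:
move_arm(rows=[[0, [0.3, 0, 0], [0, 0, 0]], [0, [0.6, 0, 0], [0, 0, 0]], [0, [0.9, 0, 0], [0, 0, 0]], [0, [0.9, 0, 0], [0, 0, 0]]])

```text
t: 13.95
position: [0.6418, -0.0704, 0.1689]
tool_rot: [[0.017, -0.0, -1.0], [1.0, -0.003, 0.017], [-0.003, -1.0, 0.0]]
ft_force: [1.1, -7.4, -1.0]
opening: -0.002
```

```bash
python3 gd.py 0 -207 165 180; python3 pad.py d -30
```

```text
t 13.95 pos mm [641.77 -70.38 168.9 ] F [ 1.12 -7.38 -0.97] open -0.002
shift cm [2.45 0.38 0.14] turn [-0.    0.11 -0.03]
TCP in dock mm 1.6095116015891229 -231.50637079037546 tool z ang rel 180.55521123560683
{'centre': [303.0, 261.4], 'confidence': 0.64} -31.751966520102698 1.8090234235897822
{'centre': [314.0, 272.1], 'confidence': 0.36} -2.22927188430632 7.623724415689838
```

View pics/p_d.png

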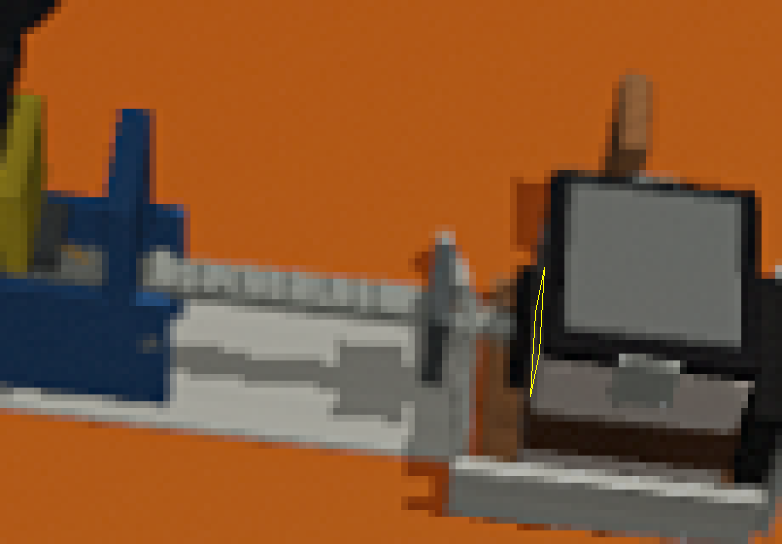

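Request:
move_arm(rows=[[0, [0.15, 0, 0], [0, 0, 0]], [0, [0.3, 0, 0], [0, 0, 0]], [0, [0.4, 0, 0], [0, 0, 0]], [0, [0.4, 0, 0], [0, 0, 0]], [0, [0.4, 0, 0], [0, 0, 0]]])

```text
t: 14.55
position: [0.6418, -0.0674, 0.1689]
tool_rot: [[0.018, -0.001, -1.0], [1.0, -0.004, 0.018], [-0.004, -1.0, 0.0]]
ft_force: [1.8, -10.3, -2.4]
opening: -0.001
```

```bash
python3 gd.py 0 -207 165 180
```

```text
t 14.55 pos mm [641.84 -67.36 168.92] F [  1.81 -10.3   -2.4 ] open -0.001
shift cm [2.15 0.38 0.14] turn [-0.01  0.1  -0.04]
TCP in dock mm 1.6015474436875619 -228.47838635356277 tool z ang rel 180.52420407610944
```

Request:
move_arm(rows=[[0, [0.2, 0, 0], [0, 0, 0]], [0, [0.4, 0, 0], [0, 0, 0]], [0, [0.6, 0, 0], [0, 0, 0]], [0, [0.75, 0, 0], [0, 0, 0]], [0, [0.75, 0, 0], [0, 0, 0]]])

```text
t: 15.05
position: [0.642, -0.0613, 0.169]
tool_rot: [[0.018, -0.001, -1.0], [1.0, -0.006, 0.018], [-0.006, -1.0, 0.001]]
ft_force: [2.2, -15.5, -2.3]
opening: -0.005
```

Request:
move_arm(rows=[[0, [0, 0, 0], [0, 0, 0]], [0, [0, 0, 0], [0, 0, 0]]])

```text
t: 15.25
position: [0.642, -0.0613, 0.169]
tool_rot: [[0.018, -0.001, -1.0], [1.0, -0.006, 0.018], [-0.006, -1.0, 0.001]]
ft_force: [2.2, -14.7, -2.4]
opening: 0.003
```

```bash
python3 gd.py 0 -207 165 180; python3 pad.py e -30;python3 ov.py e
```

```text
t 15.25 pos mm [641.98 -61.34 168.98] F [  2.24 -14.68  -2.43] open 0.003
shift cm [1.55 0.39 0.14] turn [-0.01  0.1  -0.07]
TCP in dock mm 1.5784275338031093 -222.4581067429129 tool z ang rel 180.49903839759136
{'centre': [306.9, 263.4], 'confidence': 0.5} -21.75269385039161 0.2492516793075313
```

View pics/p_e.png

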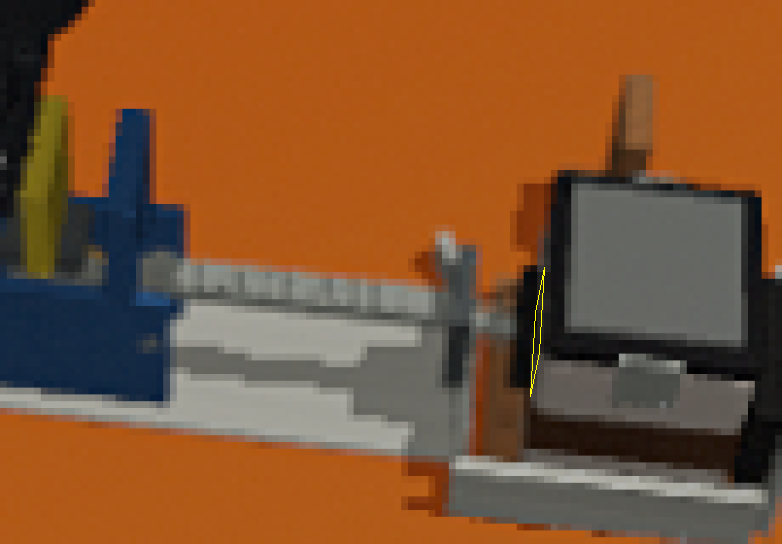

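View pics/top_e.png

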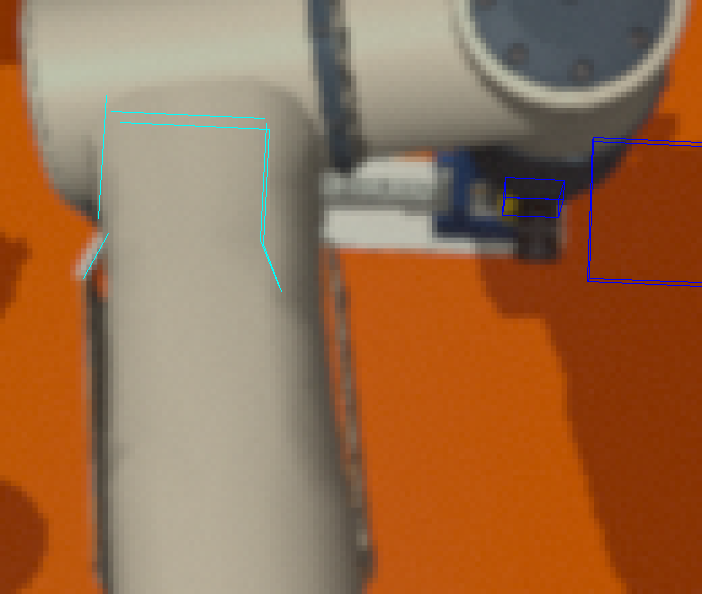

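Request:
move_arm(rows=[[0, [0.1, 0, 0], [0, 0, 0]], [0, [0.2, 0, 0], [0, 0, 0]], [0, [0.25, 0, 0], [0, 0, 0]], [0, [0.25, 0, 0], [0, 0, 0]]])

```text
t: 15.85
position: [0.642, -0.0596, 0.169]
tool_rot: [[0.018, -0.001, -1.0], [1.0, -0.007, 0.018], [-0.007, -1.0, 0.001]]
ft_force: [2.2, -17.6, -2.9]
opening: 0.005
```

```bash
python3 gd.py 0 -207 165 180; python3 pad.py f; python3 - <<'E'
from h import *
for i in range(4):
    r.read_camera("scene");s=r.get_state();print(round(s["t"],2),np.round(s["ft_force"],1),np.round(s["position"],4))
E
```

```text
t 15.85 pos mm [642.02 -59.58 169.03] F [  2.22 -17.58  -2.9 ] open 0.005
shift cm [1.37 0.39 0.14] turn [-0.01  0.1  -0.08]
TCP in dock mm 1.5699374054956812 -220.70380073338387 tool z ang rel 180.4890798427654
{'centre': [304.9, 262.0], 'confidence': 0.63} -26.97975131683775 1.4214458113301265
16.0 [  3.  -17.3  -3.9] [ 0.642  -0.0595  0.169 ]
16.05 [  2.4 -16.9  -3.7] [ 0.642  -0.0596  0.169 ]
16.1 [  3.5 -17.6  -3.8] [ 0.642  -0.0596  0.169 ]
16.15 [  3.1 -17.2  -3.5] [ 0.642  -0.0596  0.169 ]
```

View pics/p_f.png

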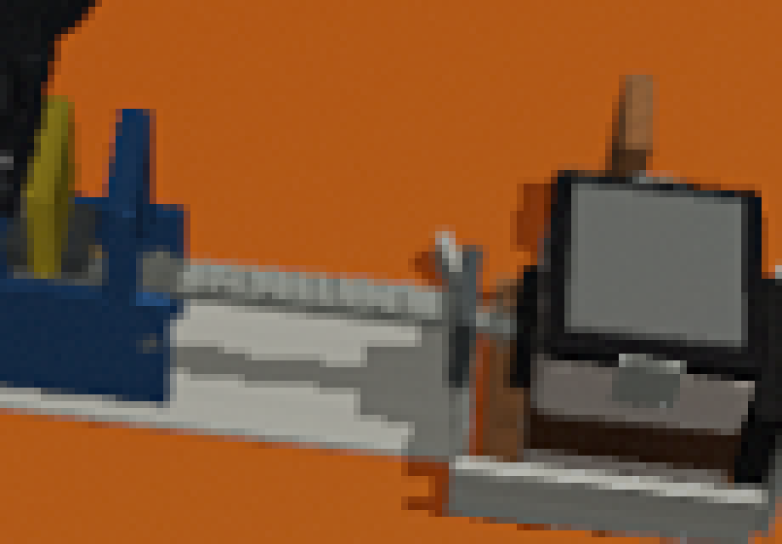

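```bash
python3 -c "
from rig import r
print(r.job_done())"
```

```text
the job is handed in; nothing more can be done
None
```

I slid the wooden tray with the canister into the dock by its grip until it sat firmly against the back stop. I then pumped the yellow trigger three full strokes. I handed the job in at about 16.2 s, partway through a fourth stroke, with closed fingers still pressing the paddle.

**Last checks**
- **Push on the paddle:** it was steady at about 17.2 N. Taking off about 4 N for the return spring and 3 N for friction leaves roughly 10 N of grip on the canister. The scene picture shows the pad's spring pressed in about 8–9 mm, which means about 9 N.
- **Tray and canister:** the canister stood upright against the fence pad. The tray looked straight and home in the wrist and scene pictures. When I pushed it in, the arm met about 30 N of resistance at the stop.

**What disagreed or could not be checked**
- The trained network's position for the pad scattered by up to 10 mm, so I relied on drawn overlays and the measured forces instead.
- The arm hid the tray from the top camera at the end, so the final tray position rests on earlier pictures and the scene view.

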